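# Crack open the sealed fastener dry keeper and hold it to vent

### The arm

A 7-joint arm with a two-finger parallel gripper is mounted at the origin on the work surface. World frame = base frame: x ahead of the robot, y to its left, z up, the work surface at z = 0. Lengths are in m, angles in rad, forces in N, time in s.
With the tool pointing down it reaches from about 0.4 to 0.85 m from the base axis. Payload 10.4 kg.
Tool frame: the origin (TCP) lies at the very end of the fingers, on their centre line; the grasp point (between the pads) lies 19 mm behind it; z points along the fingers, y is the line along which they close (so a half turn about z gives the same grasp; the last joint's range is limited). The gripper opens to 85 mm and grips with 20 to 120 N. Pads are 22 mm wide; open, the fingers measure 114 mm over their backs; the gripper's body (76 mm by 85 mm) begins 54 mm behind the grasp point. The pads swing forward as they close: fully open they stand 13 mm farther back than shut.
Start: joints at [1.167, 0.332, -0.065, 1.46, 0.022, 1.35, -0.088], TCP at [0.232, -0.58, 0.201] pointing down, gripper open.
Joint ranges: [-2.6, 2.6], [-0.5, 2.12], [-1.47, 1.34], [0.16, 2.42], [-1.27, 4.41], [0.06, 2.06], [-2.6, 2.6]. Speed limits (rad/s): [2.22, 2.22, 2.79, 2.79, 3.14, 3.14, 3.14].

### API

Orientations are given as a 3x3 rotation matrix whose columns are the frame's x, y, z axes.
In Python, from bench import bot gives the robot as it stands.
- The arm moves only by the tool nudge_tcp, called after "Emit:" as name(argument=value, ...), one argument or row to a line, values as JSON. Schema: {"type":"object","properties":{"ticks":{"type":"array","items":{"type":"object","properties":{"trans":{"type":"array","items":{"type":"number"},"minItems":3,"maxItems":3},"rz":{"type":"number"}},"additionalProperties":false},"minItems":1,"maxItems":12},"finger_gap":{"type":"number"},"only":{"type":"string"},"quiet":{"type":"boolean"},"lines":{"type":"string"}},"required":["ticks"],"additionalProperties":false}. ticks is a list of rows, 1 to 12 of them, each an object with the fields trans (a list: dx, dy, dz in m), rz (a turn about the tool's z in rad); a field left out counts as zero; each row shifts and turns the commanded pose from where the row before left it, along the tool's axes as they then stand; what a row does not reach is not made up. A row lasts 1/8 s, in which the tool goes at most 0.0625 m and 0.188 rad, less where a joint would pass 70% of its speed; a pose out of reach is approached as far as the arm can. finger_gap is the finger opening in m, set as the call begins (left out keeps the last). The fingers move at their own pace and stop on an object; the grip force is fixed at half the most. Time passes only in rows, so rows that do not move let the fingers close. The tool returns the time, the measured TCP pose, the force, the opening and the grip force at its end. only (a regular expression) keeps the lines of the reply that match it, lines (a string "A,B") keeps lines A to B, and quiet returns only ok. Input that does not fit is refused with a message, and nothing moves.
- bot.observe(): the state, without advancing time (a new reading comes with each control period).
- bot.grab_frame(name): name is "scene" or "top" or "wrist"; returns a dict with "pixels" (480x640x3 uint8, red, green, blue), "K" (3x3 intrinsics, pixels), "pose" (4x4, takes a point from camera to world coordinates); the wrist camera has in their place "hand_eye" (4x4, takes a point from camera to tool coordinates, whose origin is the TCP and whose axes are the flange's). Camera axes: x right, y down, z forward; pixel columns grow to the right and rows downward; lengths in m; the calibration is good to about 2 mm. A picture is of the moment at which its call begins: read the wrist's pose just before it. There is no depth.
- bot.job_done(): hands the job in; it is judged then, once.
Trained networks look in the newest picture that a camera, given by its name, has taken for a name from the list of things; names that differ only in an ending like _2 or _b are one class to them, and where a whole thing is asked for, a point or a joint stands for the part that bears it (a point fixed in the world has none). Each returns a list of dicts, best first, with "conf" (0 to 1); they miss things now and then, are a little off and sometimes report something else, mostly with a low value. They report only what shows in the picture. A call takes as long as a camera call.
- bot.search_frame(thing, camera): "point" ([x, y, z] in m, in world coordinates, good to about 4 mm: the middle of the surface that is visible of it).
- bot.silhouettes(thing, camera): "mask" (480x640 bool, what is visible of it).
The state is a dict: "t": time; "joint_positions": joint angles; "joint_velocities": joint speeds; "effort": joint torques, N m; "tool_pos": TCP position; "eef_rot": TCP orientation; "wrist_force": force on the tool from outside, world axes, zero at the start; "ft_torque": the same for the moment, N m; "opening": finger opening in m; "finger_force": force on a finger pad.
Only numpy, scipy, OpenCV 4.12 (cv2) and the standard library are available. Lean on these libraries where they do the work, as an engineer would, in place of code of your own. Each camera call takes 0.05 s, during which the arm holds its last target. There are 200 camera calls.

### The job

Unlock the dry keeper: turn the clamp knob counter-clockwise until it is loose and draw the hold-down carriage fully back off the lid. Then take the lid by its pull tab, break it free of its tacky seal without letting it fly open, and keep holding it slightly open, the front edge about 15 mm up, so that the keeper can vent: the program finishes while the gripper is still holding the lid there. Leave the puck, the tweezers rest and the spacer block where they are.

Things in the scene. Friction and masses are not known exactly. Their poses are not given: they have to be found in the camera images.
- keeper: Dry keeper fixed to the bench: black base plate 250 x 132 x 8 mm with a black canister 120 x 120 mm, shut by a flat aluminium lid (top 70 mm above the bench). Origin: on the bench under the canister's centre. Its x axis points from the hold-down carriage (front, -x) to the lid's hinge (back, +x), z up. Base plate from x -172 to +78 mm, y +-66 mm. Place and yaw vary; it cannot move.
- clamp_knob (a joint): Angle (rad) of the black clamp knob on the carriage: upright bar grip 46 mm long, 12 thick, top 110 mm above the bench, carriage top under it 76 mm. 0 (tight): bar along the keeper's x; grows counter-clockwise from above to a stop at 1.5 (loose, bar across). Starts at 0 to 0.3, stays where left, turns with 0.1 N m. Below 0.85 it locks the carriage, above 1.0 the carriage is free.
- knob_grip (a point): Point on the clamp knob's axis at the height to grip its bar, 100 mm above the bench. Rides with the carriage; its x axis lies along the bar.
- hold_down (a joint): Travel (m) of the steel hold-down carriage (block 40 x 44 mm in front of the canister) along the keeper's -x, away from the lid. 0: its tongue (30 mm wide, top 80 mm above the bench) reaches 16 mm over the lid's front edge and keeps it shut; 0.035: fully back at its stop, clear of the lid. With the knob loose it slides with 2 N, e.g. pulled by the knob, and stays where left.
- lid (a joint): Opening (rad) of the lid: 0 shut, grows as the front edge rises, 1.3 mm per 0.01 rad, stop at 0.6. Lid 124 x 124 x 8 mm, 0.3 kg. A tacky seal holds it shut: 10 to 22 N up at the tab starts it; the pull needed falls fast, to about half at 0.02 rad and to the lid's weight (2 N at the tab) past 0.06 rad. Let go, it falls shut.
- cover: The moving aluminium lid with its pull tab. Origin on the middle of the hinge line, 66 mm above the bench; x points backwards along the lid (the keeper's x when shut), z up out of the lid. The plate reaches from x -128 to -4 mm.
- pull_grip (a point): Grip point of the lid's pull tab: upright flat tab 28 mm wide along the keeper's y, 14 mm thick along x, 34 mm high on the lid. The point is on its centre line, 11 mm below its top, when shut 93 mm above the bench, 94 mm in front of the hinge line and 80 mm behind the knob's axis. Gripped across its 28 mm width it can pivot between the pads as the lid swings.
- lid_hinge (a point): Middle of the lid's hinge line, which runs along the keeper's y axis, 66 mm above the bench, 62 mm behind the canister's centre. Fixed.
- puck: Bystander: a loose black fixture puck, 72 mm across, 22 mm high, with two silver bolts standing in it (40 mm high in all). Origin under its centre.
- tweezers_rest: Bystander: a loose white ceramic tweezers rest, 30 x 70 x 17 mm, with steel tweezers on it (130 mm long along its y). Origin under its centre.
- spacer: Bystander: a loose amber spacer block 40 x 30 x 20 mm. Origin under its centre.

How it is judged:
By the outcome, as a careful person would: the job done as asked, in the order asked, and still so for the second after the job is handed in, while the arm keeps its last pose, push and grip.
It also fails if it takes over 45 s, if anything falls off the work surface, if the arm or the gripper's body presses on something with over 40 N, if the wrist force passes 120 N, or if a joint passes its speed limit or range.

## Working session

There is one attempt and no reset: what is moved stays moved. The work goes in short steps, Python scripts to look and compute and a tool call to move; the robot and the scene stay as the last step left them, time stands still between calls to the robot, and variables do not carry over. Pictures are saved under pics/ and viewed, at most 10 in all, crops included, and the job is handed in when it is done.

```bash
ls; mkdir -p pics
```

Run:
```python
from bench import bot
import cv2,numpy as np
s=bot.observe();print(s['tool_pos'],s['eef_rot'],s['opening'],s['t'])
for c in ('top','scene'):
    f=bot.grab_frame(c);cv2.imwrite(f'pics/{c}0.png',f['pixels'][:,:,::-1])
    print(c,f['K'].tolist(),np.round(f['pose'],3).tolist())
    for n in ('keeper','clamp_knob','knob_grip','pull_grip','cover','hold_down','lid_hinge','puck','tweezers_rest','spacer'):
        for d in bot.search_frame(n,c)[:2]: print(c,n,np.round(d['point'],3),round(d['conf'],2))
print(bot.observe()['t'])
```

```text
pics
[ 0.23212788 -0.57984081  0.20000595] [[ 9.28353574e-01  3.71697839e-01 -5.98166468e-04]
 [ 3.71698313e-01 -9.28352665e-01  1.30149598e-03]
 [-7.15461912e-05 -1.43058591e-03 -9.99998974e-01]] 0.08514723232204488 0.0
top [[466.0451980190815, 0.0, 318.6492281090831], [0.0, 466.0451980190815, 244.83643664202202], [0.0, 0.0, 1.0]] [[0.022, -0.988, 0.152, 0.531], [-1.0, -0.019, 0.024, 0.047], [-0.021, -0.153, -0.988, 0.916], [0.0, 0.0, 0.0, 1.0]]
top keeper [ 0.594 -0.136  0.071] 0.88
top keeper [ 0.532 -0.15   0.109] 0.63
top clamp_knob [ 0.533 -0.154  0.111] 0.84
top knob_grip [ 0.534 -0.148  0.106] 0.77
top pull_grip [ 0.64  -0.124  0.071] 0.79
top pull_grip [ 0.769 -0.037  0.021] 0.53
top cover [ 0.64  -0.122  0.069] 0.67
top hold_down [ 0.538 -0.147  0.076] 0.82
top lid_hinge [ 0.593 -0.128  0.072] 0.98
top puck [ 0.724 -0.315  0.023] 0.88
top tweezers_rest [0.652 0.049 0.013] 0.71
top spacer [ 0.774 -0.041  0.022] 0.53
scene [[542.6645558919871, 0.0, 321.8821769570966], [0.0, 542.6645558919871, 237.77196742111917], [0.0, 0.0, 1.0]] [[-0.749, 0.441, -0.495, 1.128], [0.663, 0.481, -0.574, 0.606], [-0.015, -0.758, -0.652, 0.708], [0.0, 0.0, 0.0, 1.0]]
scene keeper [ 0.64  -0.117  0.063] 0.87
scene clamp_knob [ 0.534 -0.151  0.095] 0.6
scene knob_grip [ 0.528 -0.151  0.098] 0.73
scene pull_grip [ 0.646 -0.121  0.07 ] 0.65
scene pull_grip [ 0.775 -0.032  0.023] 0.35
scene cover [ 0.641 -0.122  0.065] 0.67
scene hold_down [ 0.54  -0.14   0.076] 0.75
scene hold_down [ 0.641 -0.123  0.068] 0.66
scene lid_hinge [ 0.637 -0.116  0.066] 0.66
scene puck [ 0.733 -0.308  0.026] 0.86
scene tweezers_rest [0.657 0.049 0.015] 0.64
scene spacer [ 0.772 -0.032  0.025] 0.68
1.1
```

View pics/top0.png

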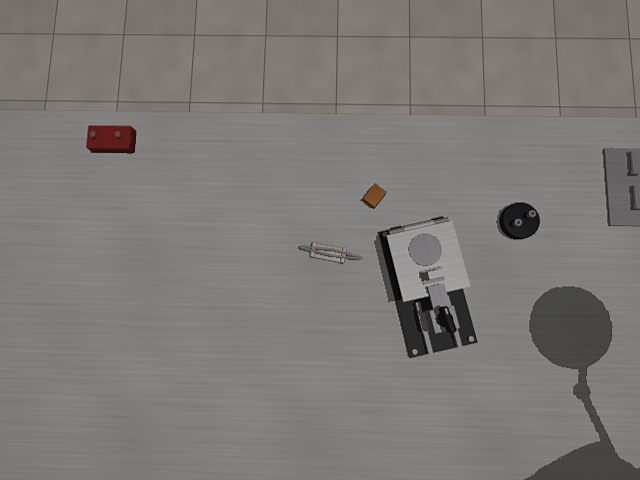

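View pics/scene0.png

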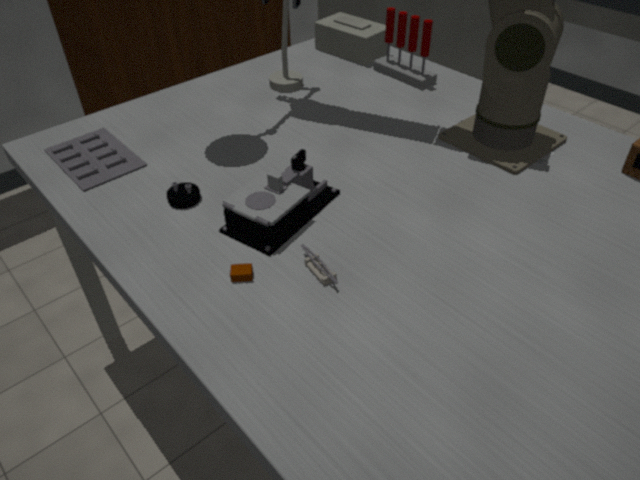

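The top view shows the keeper with its lid around (428,255), the knob at (445,318), the spacer at (374,196), the tweezers at (330,252) and the puck at (519,221). The scene view shows a lamp whose base is at (285,85), so I'll check its position against my path. I also need a first estimate of the yaw.

Create h.py:
```python
from bench import bot
import cv2,numpy as np
def ray(f,uv,z,P=None):
    P=f['pose'] if P is None else P
    d=P[:3,:3]@np.linalg.solve(f['K'],[uv[0],uv[1],1.]);o=P[:3,3];return o+d*(z-o[2])/d[2]
def proj(f,p,P=None):
    P=f['pose'] if P is None else P
    c=P[:3,:3].T@(np.asarray(p)-P[:3,3]);q=f['K']@c;return q[:2]/q[2]
def wpose(f,s):
    T=np.eye(4);T[:3,:3]=s['eef_rot'];T[:3,3]=s['tool_pos'];return T@f['hand_eye']
```

Run:
```python
from h import *
f=bot.grab_frame('scene');print('lamp base',ray(f,(285,85),0),ray(f,(293,5),0.3))
f=bot.grab_frame('top')
print('img corners',[ray(f,u,0)[:2].round(2) for u in ((0,479),(639,479),(639,0))])
m=bot.silhouettes('cover','top')[0];print(m['conf'],cv2.minAreaRect(np.argwhere(m['mask'])[:,::-1].astype(np.float32)))
c=cv2.resize(f['pixels'][205:365,360:490],None,fx=4.5,fy=3.7*4.5/3.7*0.83,interpolation=cv2.INTER_CUBIC)
cv2.imwrite('pics/topc.png',c[:,:,::-1]);print(c.shape)
# candidate keeper: lid corners predicted
def lid(x,y,a):
    R=np.array([[np.cos(a),-np.sin(a)],[np.sin(a),np.cos(a)]])
    return [np.r_[R@np.array(q)+[x,y],.07] for q in ((58,62),(58,-62),(-66,-62),(-66,62))] if 0 else [np.r_[R@(np.array(q)/1000)+[x,y],.07] for q in ((58,62),(58,-62),(-66,-62),(-66,62))]
print([proj(f,p).round(1) for p in lid(.64,-.12,.25)])
for u in ((387,232),(456,221),(470,287),(400,300)):print(ray(f,u,.07))
```

```text
lamp base [ 0.208963   -0.61377884  0.        ] [ 0.32220229 -0.41358058  0.3       ]
img corners [array([0.22, 0.66]), array([ 0.25, -0.52]), array([ 1.21, -0.6 ])]
0.84 ((427.2941589355469, 258.17645263671875), (74.21589660644531, 69.36518096923828), 75.96376037597656)
(598, 585, 3)
[array([380.2, 235.7]), array([445.6, 220.5]), array([464. , 286.1]), array([397.2, 301.8])]
[ 0.68793003 -0.05805674  0.07      ]
[ 0.710862  -0.1846907  0.07     ]
[ 0.59006565 -0.20703213  0.07      ]
[ 0.56408949 -0.08136557  0.07      ]
```

View pics/topc.png

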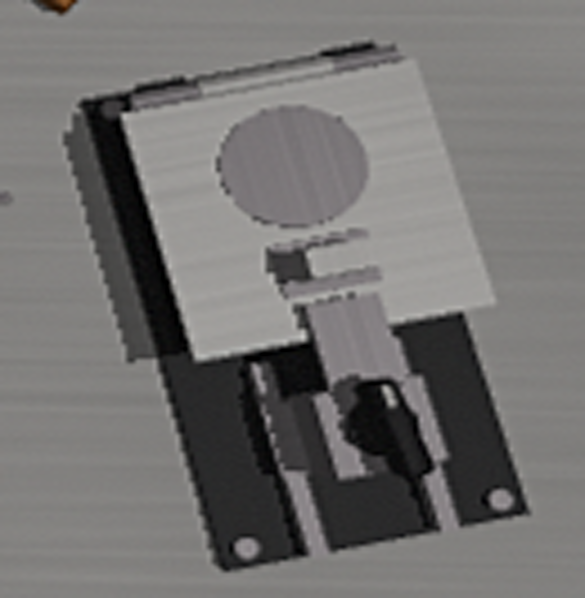

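The zoomed crop shows the lid corners at about (122,113), (412,57), (496,300) and (195,362). The knob bar runs from about (380,385) to (420,465). I'll fit the keeper's pose to those corners.

Run:
```python
from h import *
from scipy.optimize import least_squares
f=bot.grab_frame('scene')
s=bot.observe();print('tcp in scene',proj(f,s['tool_pos']),proj(f,s['tool_pos']+[0,0,.15]))
f=bot.grab_frame('top')
uv=np.array([[122,113],[412,57],[496,300],[195,362],[228,570],[528,513]])/[4.5,3.735]+[360,205]
Q=np.array([[58,62,70],[58,-62,70],[-66,-62,70],[-66,62,70],[-172,66,8],[-172,-66,8]])/1e3
def W(v,Q):
    c,s=np.cos(v[2]),np.sin(v[2]);return Q@np.array([[c,s,0],[-s,c,0],[0,0,1]])+[v[0],v[1],0]
r=lambda v:np.ravel([proj(f,p)-u for p,u in zip(W(v,Q),uv)])
o=least_squares(r,[.64,-.12,.25]);v=o.x;print(v,o.fun.round(1))
k=W(v,np.array([[-112,0,100],[-32,0,93]])/1e3);print(k)
a,b=[ray(f,np.array(u)/[4.5,3.735]+[360,205],.11) for u in ((380,385),(420,465))];print('bar',a,b,np.arctan2(*(a-b)[1::-1]))
fw=bot.grab_frame('wrist');cv2.imwrite('pics/w0.png',fw['pixels'][:,:,::-1]);print(fw['hand_eye'].round(3).tolist())
```

```text
tcp in scene [281.54670935  21.11433783] [277.73871261 -39.94374341]
[ 0.64084744 -0.13137233  0.24838204] [-0.7  0.   0.3 -0.1  0.1  0.5  0.1 -0.5 -0.4  0.3  0.5 -0.3]
[[ 0.53228456 -0.15890596  0.1       ]
 [ 0.60982947 -0.13923908  0.093     ]]
bar [ 0.55048155 -0.15077187  0.11      ] [ 0.51484645 -0.16506935  0.11      ] 0.38155670832852323
[[-0.0, -0.961, -0.276, 0.071], [1.0, -0.0, 0.001, 0.0], [-0.001, -0.276, 0.961, -0.172], [0.0, 0.0, 0.0, 1.0]]
```

View pics/w0.png

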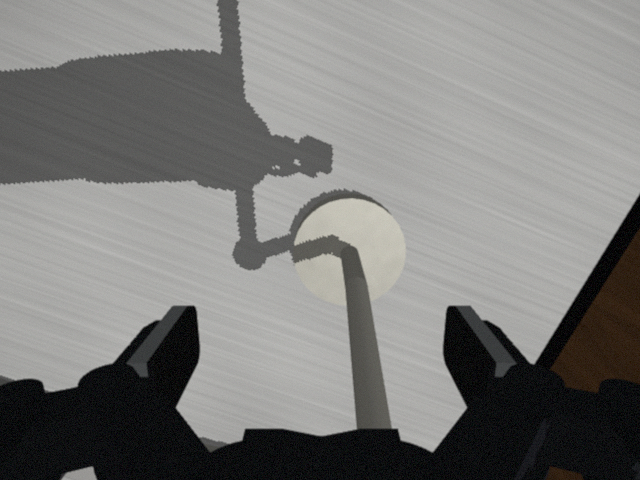

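The wrist view shows a lamp base at (348,250), with its pole rising right behind the gripper. The pole's shadow runs to a joint at (250,250) and then up the image. I'll work out the lamp's height and head position from the shadows before moving.

Run:
```python
from h import *
f=bot.grab_frame('top')
v=np.array([.6408,-.1314,.2484]);c,s_=np.cos(v[2]),np.sin(v[2])
corner=v[:2]+np.array([[c,-s_],[s_,c]])@[-.066,.062]
g=lambda u:np.array(u)/[4.5,3.735]+[360,205]
sh=ray(f,g((130,362)),0)[:2]; L=(sh-corner)/.07; print('light shift per height',L)
s=bot.observe();w=bot.grab_frame('wrist');P=wpose(w,s)
for n,u in dict(base=(349,248),joint=(250,250),armup=(230,0),grip=(315,155)).items():print(n,ray(w,u,0,P)[:2].round(3))
for n,u in dict(head=(570,327),j2=(580,390),e=(608,450)).items():print(n,ray(f,u,0)[:2].round(3))
print(ray(w,(349,248),0,P)[:2]-ray(w,(250,250),0,P)[:2])
R=s['eef_rot'];print('base in tool',R.T@(ray(w,(349,248),0,P)-s['tool_pos']))
for z in (.2,.3,.4,.5):
  print(z,proj(w,np.r_[ray(w,(349,248),0,P)[:2],z],P), proj(w,np.r_[ray(w,(349,248),0,P)[:2],z/2],P))
print(w['K'][0],s['wrist_force'],s['t'])
```

```text
light shift per height [0.01465834 0.24463213]
base [ 0.199 -0.623]
joint [ 0.163 -0.537]
armup [ 0.356 -0.453]
grip [ 0.268 -0.561]
head [ 0.522 -0.416]
j2 [ 0.406 -0.428]
e [ 0.301 -0.472]
[ 0.03653003 -0.08604762]
base in tool [-0.04628669  0.02716826  0.2008619 ]
0.2 [376.50875341 373.09733852] [358.26676761 290.14105771]
0.3 [429.00903009 611.84479417] [365.60976676 323.53368865]
0.4 [2097.70676253 8200.32552349] [376.50875341 373.09733852]
0.5 [ 197.12106761 -442.67652529] [394.37209273 454.33170682]
[414.17720844   0.         320.9884263 ] [-0.17430618 -0.9124622  -0.66544332] 1.45
```

Emit:
nudge_tcp(
  ticks=[
    {"trans": [0.008, -0.02, 0]},
    {"trans": [0.0185, -0.0465, 0]},
    {"trans": [0.0185, -0.0465, 0]},
    {"trans": [0.0185, -0.0465, 0]},
    {"trans": [0.01, -0.026, 0]},
  ],
)

```text
t: 2.12
tool_pos: [0.2318, -0.3787, 0.2011]
eef_rot: [[0.928, 0.373, 0.0], [0.373, -0.928, -0.001], [-0.0, 0.001, -1.0]]
wrist_force: [-0.1, -1.1, 0.4]
opening: 0.0854
finger_force: 0.0
```

Emit:
nudge_tcp(
  ticks=[
    {"trans": [0.05, -0.017, 0]},
    {"trans": [0.05, -0.017, 0]},
    {"trans": [0.05, -0.017, 0]},
    {"trans": [0.05, -0.017, 0]},
    {"trans": [0.05, -0.017, 0]},
    {"trans": [0.05, -0.017, 0]},
    {"trans": [0.02, -0.01, 0]},
    {},
  ],
)

```text
t: 3.12
tool_pos: [0.4879, -0.156, 0.2007]
eef_rot: [[0.927, 0.375, 0.0], [0.375, -0.927, 0.001], [0.0, -0.001, -1.0]]
wrist_force: [0.4, -0.4, -0.5]
opening: 0.0855
finger_force: 0.0
```

Run:
```python
from h import *
s=bot.observe();w=bot.grab_frame('wrist');P=wpose(w,s);cv2.imwrite('pics/w1.png',w['pixels'][:,:,::-1])
for n in ('clamp_knob','knob_grip','pull_grip','hold_down'):
    for d in bot.search_frame(n,'wrist')[:1]: print(n,np.round(d['point'],3),round(d['conf'],2))
m=bot.silhouettes('clamp_knob','wrist')
for d in m[:2]:
    r=cv2.minAreaRect(np.argwhere(d['mask'])[:,::-1].astype(np.float32));print(d['conf'],r)
print(proj(w,[.5323,-.1589,.11],P),proj(w,[.6098,-.1392,.104],P))
```

```text
clamp_knob [ 0.528 -0.154  0.109] 0.65
knob_grip [ 0.532 -0.153  0.112] 0.61
pull_grip [ 0.608 -0.136  0.067] 0.55
hold_down [ 0.54  -0.148  0.079] 0.55
0.93 ((343.5, 166.5), (73.0, 39.0), 90.0)
0.26 ((356.66400146484375, 108.78968811035156), (189.32333374023438, 236.69508361816406), 5.47736930847168)
[350.58638289 169.66926397] [370.73741407  33.58519768]
```

View pics/w1.png

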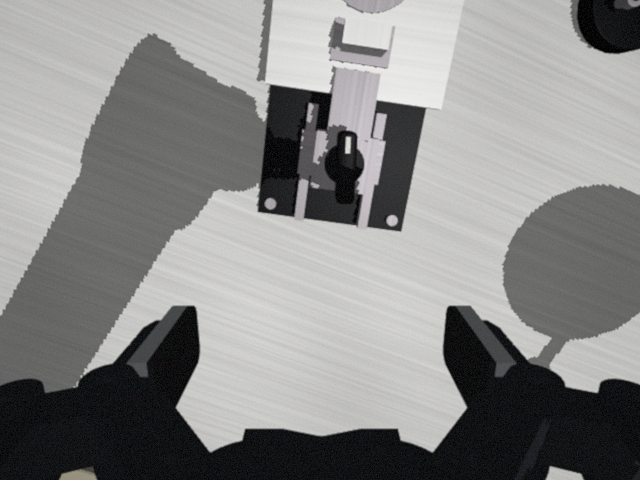

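The wrist view shows the knob bar from (347,133) to (345,203), lined up with tool x. The lid's front corners are at (266,80) and (441,108), and the base plate's front corners at (259,212) and (402,231). I'll refine the pose from these.

Run:
```python
from h import *
from scipy.optimize import least_squares
s=bot.observe();w=bot.grab_frame('wrist');P=wpose(w,s)
uv=np.array([[266,80],[441,108],[259,212],[402,231]])
Q=np.array([[-66,62,70],[-66,-62,70],[-172,66,8],[-172,-66,8]])/1e3
def W(v,Q):
    c,s=np.cos(v[2]),np.sin(v[2]);return Q@np.array([[c,s,0],[-s,c,0],[0,0,1]])+[v[0],v[1],0]
r=lambda v:np.ravel([proj(w,p,P)-u for p,u in zip(W(v,Q),uv)])
o=least_squares(r,[.64,-.13,.25]);print(o.x,o.fun.round(1))
k=W(o.x,np.array([[-112,0,100],[-32,0,93]])/1e3);print(k)
a,b=ray(w,(347,133),.11,P),ray(w,(345,203),.11,P);print('bar',(a+b)/2,np.arctan2(*(a-b)[1::-1]),np.linalg.norm(a-b))
print('delta tool', s['eef_rot'].T@(k[0]-s['tool_pos']),s['eef_rot'].T@((a+b)/2-s['tool_pos']))
```

```text
[ 0.6402694  -0.1334329   0.23958277] [-0.5  1.4  1.4 -0.3 -1.2 -1.   0.  -0.4]
[[ 0.53146845 -0.1600102   0.1       ]
 [ 0.60918342 -0.14102641  0.093     ]]
bar [ 0.53026072 -0.15913764  0.11      ] 0.36672999842565934 0.04378356370230165
delta tool [0.04134084 0.01768165 0.10094218] [0.04054035 0.01642947 0.09094162]
```

Emit:
nudge_tcp(
  ticks=[
    {"trans": [0.041, 0.017, 0]},
    {"trans": [0, 0, 0.04]},
    {"trans": [0, 0, 0.04]},
    {"trans": [0, 0, 0.025]},
    {"trans": [0, 0, 0.012]},
    {},
  ],
)

```text
t: 4.22
tool_pos: [0.5312, -0.1586, 0.0837]
eef_rot: [[0.929, 0.371, -0.001], [0.371, -0.929, 0.0], [-0.0, -0.0, -1.0]]
wrist_force: [0.5, 0.5, 0.7]
opening: 0.0856
finger_force: 0.0
```

Emit:
nudge_tcp(
  ticks=[
    {},
    {},
    {},
    {},
    {},
    {},
  ],
  finger_gap=0,
)

```text
t: 4.97
tool_pos: [0.5314, -0.1583, 0.0838]
eef_rot: [[0.928, 0.372, -0.0], [0.372, -0.928, -0.0], [-0.0, -0.0, -1.0]]
wrist_force: [-0.0, 0.4, -0.4]
opening: 0.0003
finger_force: 0.0
```

Run:
```python
from h import *
w=bot.grab_frame('wrist');cv2.imwrite('pics/w2.png',w['pixels'][:,:,::-1])
s=bot.observe();print(s['opening'],s['finger_force'],s['tool_pos'])
```

```text
-8.544870693204043e-05 0.0 [ 0.53144034 -0.15833518  0.08380383]
```

View pics/w2.png

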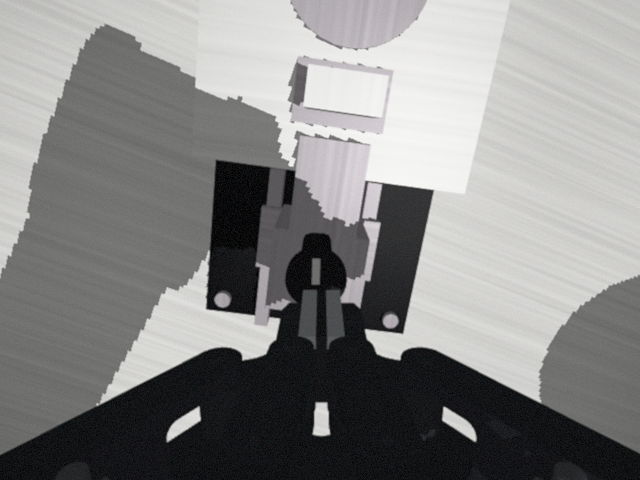

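The picture shows the fingers closed at (322,320). The hub is at (316,272) and the front end of the bar at (316,240), so the bar seems to lie under or ahead of the tips. I'll check the camera geometry against the fit before mending it.

Run:
```python
from h import *
from scipy.optimize import least_squares
s=bot.observe();w=bot.grab_frame('wrist');P=wpose(w,s)
v=[ 0.6402694,-0.1334329,0.23958277]
def W(v,Q):
    Q=np.array(Q)/1e3;c,s=np.cos(v[2]),np.sin(v[2]);return Q@np.array([[c,s,0],[-s,c,0],[0,0,1]])+[v[0],v[1],0]
Q=[[-66,-62,70],[-172,66,8],[-172,-66,8]]
uv=np.array([[466,193],[207,308],[404,333]])
print([proj(w,p,P).round() for p in W(v,Q)],uv.tolist())
# free height of TCP
def r(x):
    P2=P.copy();P2[:3,3]+=x
    return np.ravel([proj(w,p,P2)-u for p,u in zip(W(v,Q),uv)])
o=least_squares(r,[0,0,0.]);print('offset of camera',o.x,o.fun.round(1))
a=.37
c=W(v,[[-112,0,110]])[0]
for d in (.023,0,-.023): print('bar',proj(w,c+[d*np.cos(a),d*np.sin(a),0],P).round())
print('hub z76..',proj(w,c-[0,0,.03],P).round(),'tcp',proj(w,s['tool_pos'],P).round())
print('knob in tool',s['eef_rot'].T@(c-s['tool_pos']))
```

```text
[array([472., 198.]), array([210., 312.]), array([407., 337.])] [[466, 193], [207, 308], [404, 333]]
offset of camera [-0.00087612 -0.00283138  0.00197698] [ 0.3  0.2 -0.1 -0.3 -0.4 -0.1]
bar [324. 255.]
bar [324. 311.]
bar [323. 364.]
hub z76.. [323. 282.] tcp [320. 284.]
knob in tool [-0.00059627  0.00156621 -0.02619613]
```

Emit:
nudge_tcp(
  ticks=[
    {},
    {},
    {},
  ],
  finger_gap=0.03,
)

```text
t: 5.45
tool_pos: [0.5315, -0.1583, 0.0838]
eef_rot: [[0.928, 0.372, 0.0], [0.372, -0.928, -0.0], [0.0, 0.0, -1.0]]
wrist_force: [-0.3, -0.0, -0.4]
opening: 0.0301
finger_force: 0.0
```

Run:
```python
from h import *
w=bot.grab_frame('wrist');cv2.imwrite('pics/w3.png',w['pixels'][200:380,220:420,::-1].repeat(3,0).repeat(3,1))
```

```text
(no output)
```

View pics/w3.png

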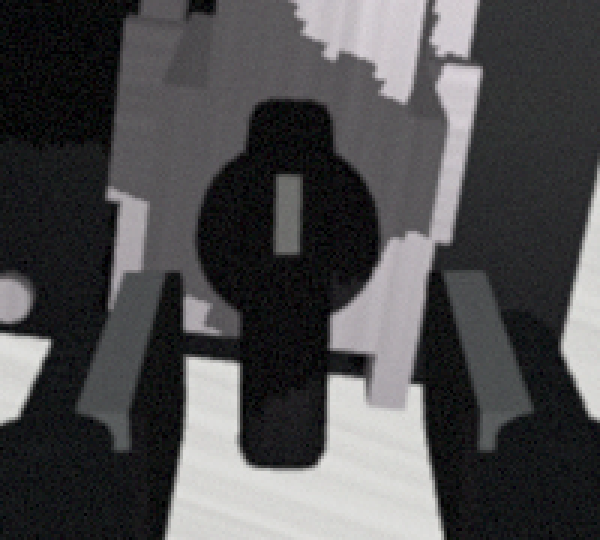

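The bar lies between the open fingers, about 2.6 mm toward tool -y. Scale and row both put the fingertips about 29 mm behind the nominal TCP, which explains why they closed just above the bar. I'll centre the gripper, go down in small steps and watch the force.

Emit:
nudge_tcp(
  ticks=[
    {"trans": [0.002, -0.0025, 0.003]},
    {"trans": [0, 0, 0.003]},
    {},
  ],
  finger_gap=0.04,
)

```text
t: 5.88
tool_pos: [0.5322, -0.1552, 0.0774]
eef_rot: [[0.928, 0.372, -0.001], [0.372, -0.928, 0.0], [-0.0, -0.0, -1.0]]
wrist_force: [-0.9, -0.2, 0.6]
opening: 0.04
finger_force: 0.0
```

Emit:
nudge_tcp(
  ticks=[
    {},
    {},
    {},
    {},
  ],
  finger_gap=0,
)

```text
t: 6.38
tool_pos: [0.5325, -0.1554, 0.0781]
eef_rot: [[0.928, 0.372, 0.0], [0.372, -0.928, -0.0], [0.0, 0.0, -1.0]]
wrist_force: [-0.3, -0.5, 4.1]
opening: 0.0087
finger_force: 58.8
```

Contact is on the top edge of the bar only, so the fingertips really do sit about 30 mm behind the reported TCP. I'll reopen and go another 20 mm down.

Emit:
nudge_tcp(
  ticks=[
    {},
    {},
    {"trans": [0, 0, 0.007]},
    {"trans": [0, 0, 0.007]},
    {},
  ],
  finger_gap=0.04,
)

```text
t: 7.0
tool_pos: [0.5318, -0.1551, 0.0629]
eef_rot: [[0.928, 0.372, -0.001], [0.372, -0.928, 0.001], [-0.001, -0.001, -1.0]]
wrist_force: [0.3, 1.0, -0.3]
opening: 0.0399
finger_force: 0.0
```

Emit:
nudge_tcp(
  ticks=[
    {"trans": [0, 0, 0.004]},
    {"trans": [0, 0, 0.004]},
    {},
  ],
)

```text
t: 7.38
tool_pos: [0.5321, -0.1552, 0.0554]
eef_rot: [[0.928, 0.372, -0.0], [0.372, -0.928, 0.0], [-0.0, -0.0, -1.0]]
wrist_force: [0.6, -0.4, -0.5]
opening: 0.0402
finger_force: 0.0
```

Emit:
nudge_tcp(
  ticks=[
    {},
    {},
    {},
    {},
  ],
  finger_gap=0,
)

```text
t: 7.88
tool_pos: [0.5325, -0.1554, 0.0561]
eef_rot: [[0.928, 0.372, 0.0], [0.372, -0.928, -0.0], [0.0, 0.0, -1.0]]
wrist_force: [-1.5, 0.6, 4.5]
opening: 0.0108
finger_force: 58.8
```

Emit:
nudge_tcp(
  ticks=[
    {"rz": -0.1},
    {"rz": -0.1},
    {"rz": -0.1},
    {},
  ],
)

```text
t: 8.38
tool_pos: [0.5323, -0.1549, 0.0561]
eef_rot: [[0.776, 0.631, -0.0], [0.631, -0.776, 0.0], [-0.0, -0.0, -1.0]]
wrist_force: [-2.7, 1.4, 5.5]
opening: 0.0109
finger_force: 59.2
```

Emit:
nudge_tcp(
  ticks=[
    {"rz": -0.15},
    {"rz": -0.15},
    {"rz": -0.15},
    {"rz": -0.15},
    {"rz": -0.15},
    {"rz": -0.15},
    {"rz": -0.1},
    {},
  ],
)

```text
t: 9.38
tool_pos: [0.5309, -0.1543, 0.056]
eef_rot: [[-0.112, 0.994, -0.003], [0.994, 0.112, 0.001], [0.001, -0.003, -1.0]]
wrist_force: [-11.4, 3.9, 12.9]
opening: 0.0107
finger_force: 60.3
```

```bash
python3 -c "
from bench import bot
s=bot.observe();print(s['ft_torque'],s['joint_positions'])"
```

```text
[ 0.88304044  2.38193085 -0.00832428] [ 0.81990087  0.40551902 -0.73980564  1.78328493  0.30677551  1.07505812
  0.08359416]
```

Emit:
nudge_tcp(
  ticks=[
    {"rz": -0.05},
    {},
  ],
)

```text
t: 9.62
tool_pos: [0.5308, -0.1544, 0.056]
eef_rot: [[-0.161, 0.987, -0.004], [0.987, 0.161, 0.001], [0.001, -0.003, -1.0]]
wrist_force: [-11.7, 4.2, 13.0]
opening: 0.011
finger_force: 60.3
```

Emit:
nudge_tcp(
  ticks=[
    {"trans": [-0.001, -0.008, 0]},
    {"trans": [-0.001, -0.008, 0]},
    {"trans": [-0.001, -0.008, 0]},
    {"trans": [-0.001, -0.008, 0]},
    {},
  ],
)

```text
t: 10.25
tool_pos: [0.501, -0.1619, 0.0561]
eef_rot: [[-0.161, 0.987, -0.001], [0.987, 0.161, 0.002], [0.002, -0.0, -1.0]]
wrist_force: [-4.3, 9.6, 9.1]
opening: 0.0106
finger_force: 60.0
```

Travel so far is about 31 mm, so I'll pull on until the stop.

Emit:
nudge_tcp(
  ticks=[
    {"trans": [-0.0005, -0.004, 0]},
    {"trans": [-0.0002, -0.002, 0]},
    {},
  ],
)

```text
t: 10.62
tool_pos: [0.4967, -0.1629, 0.0561]
eef_rot: [[-0.162, 0.987, 0.002], [0.987, 0.162, 0.003], [0.003, 0.002, -1.0]]
wrist_force: [2.4, 9.8, 3.2]
opening: 0.0109
finger_force: 59.3
```

Emit:
nudge_tcp(
  ticks=[
    {"trans": [-0.0003, -0.002, 0]},
    {},
  ],
)

```text
t: 10.88
tool_pos: [0.4966, -0.1629, 0.0562]
eef_rot: [[-0.163, 0.987, 0.006], [0.987, 0.163, 0.004], [0.003, 0.006, -1.0]]
wrist_force: [11.0, 10.9, -5.7]
opening: 0.0109
finger_force: 58.8
```

Emit:
nudge_tcp(
  ticks=[
    {"trans": [0, 0.002, 0]},
    {},
    {},
    {"trans": [0, 0, -0.03]},
    {"trans": [0, 0, -0.05]},
    {"trans": [0, 0, -0.04]},
  ],
  finger_gap=0.04,
)

```text
t: 11.62
tool_pos: [0.4956, -0.1665, 0.1776]
eef_rot: [[-0.159, 0.987, 0.001], [0.987, 0.159, -0.001], [-0.001, 0.001, -1.0]]
wrist_force: [0.4, -0.9, -0.6]
opening: 0.0402
finger_force: 0.0
```

Emit:
nudge_tcp(
  ticks=[
    {"rz": 0.186},
    {"rz": 0.186},
    {"rz": 0.186},
    {"rz": 0.186},
    {"rz": 0.186},
    {"rz": 0.186},
    {"rz": 0.186},
    {"rz": 0.186},
    {"trans": [0.05, 0, 0]},
    {},
  ],
  finger_gap=0.06,
)

```text
t: 12.88
tool_pos: [0.5458, -0.1528, 0.175]
eef_rot: [[0.97, 0.243, -0.0], [0.243, -0.97, 0.002], [0.0, -0.002, -1.0]]
wrist_force: [-0.5, 0.5, -0.5]
opening: 0.0602
finger_force: 0.0
```

Run:
```python
from h import *
s=bot.observe();w=bot.grab_frame('wrist');P=wpose(w,s);cv2.imwrite('pics/w4.png',w['pixels'][:,:,::-1])
for n in ('pull_grip','clamp_knob','hold_down'):
    for d in bot.search_frame(n,'wrist')[:1]: print(n,np.round(d['point'],3),round(d['conf'],2))
print(s['wrist_force'],s['tool_pos'],proj(w,[.6092,-.141,.104],P))
np.savez('w4.npz',P=P,K=w['K'],R=s['eef_rot'],p=s['tool_pos'])
```

```text
pull_grip [ 0.634 -0.129  0.067] 0.84
clamp_knob [ 0.501 -0.165  0.105] 0.7
hold_down [ 0.508 -0.161  0.078] 0.64
[-0.49454805  0.47395901 -0.46492893] [ 0.54581574 -0.15275372  0.17503021] [327.20070196 130.89777616]
```

View pics/w4.png

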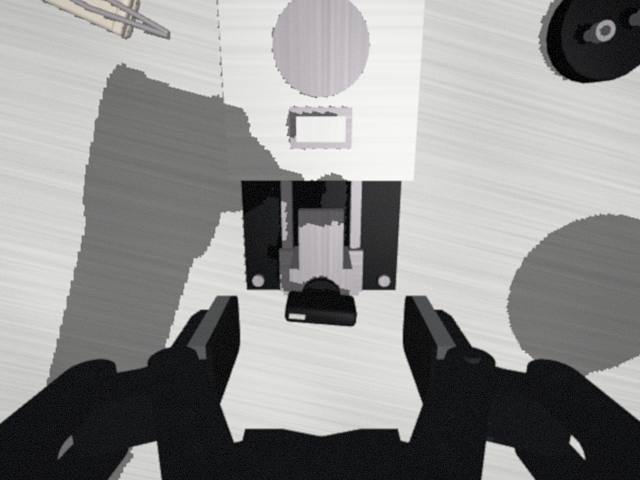

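The carriage is clear of the lid: the tongue tip is at row 208 and the lid edge at row 180. The tab's top face is centred at (321,129), in the same column as the middle of the fingers (321). The bar is across, at (321,307). Next is the distance to the tab.

Run:
```python
from h import *
d=np.load('w4.npz');f=dict(K=d['K'])
for u in ((321,129),):
  q=ray(f,u,.104,d['P']);print(q,d['R'].T@(q-d['p']))
for u in ((218,180),(414,180)):
  q=ray(f,u,.07,d['P']);print(q,d['R'].T@(q-d['p']))
q=ray(f,(321,307),.11,d['P']);print('knob',q,d['R'].T@(q-d['p']))
```

```text
[ 0.60935821 -0.13732856  0.104     ] [0.06535355 0.00058391 0.07105944]
[ 0.5598774 -0.0785978  0.07     ] [ 0.03157732 -0.06832709  0.10517822]
[ 0.59167465 -0.20580731  0.07      ] [0.03157497 0.06279597 0.10492262]
knob [ 0.50503416 -0.16339357  0.11      ] [-0.04217454  0.00055876  0.06500975]
```

Emit:
nudge_tcp(
  ticks=[
    {"trans": [0.04, 0, 0]},
    {"trans": [0.024, 0.0005, 0]},
    {"trans": [0, 0, 0.05]},
    {"trans": [0, 0, 0.045]},
    {"trans": [0, 0, 0.02]},
    {"trans": [0, 0, 0.012]},
    {},
  ],
)

```text
t: 13.95
tool_pos: [0.6066, -0.1396, 0.0494]
eef_rot: [[0.971, 0.24, 0.001], [0.24, -0.971, -0.0], [0.0, 0.001, -1.0]]
wrist_force: [0.3, 0.3, 0.4]
opening: 0.0598
finger_force: 0.0
```

Emit:
nudge_tcp(
  ticks=[
    {},
    {},
    {},
    {},
    {},
  ],
  finger_gap=0,
)

```text
t: 14.58
tool_pos: [0.6068, -0.1371, 0.0507]
eef_rot: [[0.97, 0.242, 0.001], [0.242, -0.97, 0.002], [0.001, -0.001, -1.0]]
wrist_force: [-5.7, 5.9, 10.7]
opening: 0.0266
finger_force: 59.4
```

Emit:
nudge_tcp(
  ticks=[
    {"trans": [0, 0, -0.001]},
    {"trans": [0, 0, -0.001]},
    {},
  ],
)

```text
t: 14.95
tool_pos: [0.6067, -0.1371, 0.0508]
eef_rot: [[0.97, 0.242, 0.001], [0.242, -0.97, 0.002], [0.001, -0.002, -1.0]]
wrist_force: [1.7, 6.1, -6.2]
opening: 0.0266
finger_force: 60.0
```

Emit:
nudge_tcp(
  ticks=[
    {"trans": [0, 0, -0.001]},
    {},
  ],
)

```text
t: 15.2
tool_pos: [0.6069, -0.137, 0.0514]
eef_rot: [[0.97, 0.242, 0.001], [0.242, -0.97, 0.003], [0.001, -0.002, -1.0]]
wrist_force: [5.9, 5.2, -10.9]
opening: 0.0264
finger_force: 60.4
```

Emit:
nudge_tcp(
  ticks=[
    {"trans": [0, 0, -0.001]},
    {},
  ],
)

```text
t: 15.45
tool_pos: [0.607, -0.1371, 0.0518]
eef_rot: [[0.97, 0.242, 0.001], [0.242, -0.97, 0.003], [0.002, -0.002, -1.0]]
wrist_force: [9.0, 4.4, -16.6]
opening: 0.0265
finger_force: 60.8
```

Emit:
nudge_tcp(
  ticks=[
    {"trans": [0.0005, 0, -0.001]},
    {},
  ],
)

```text
t: 15.7
tool_pos: [0.607, -0.137, 0.052]
eef_rot: [[0.97, 0.242, -0.0], [0.242, -0.97, 0.003], [0.001, -0.003, -1.0]]
wrist_force: [10.3, 4.3, -20.8]
opening: 0.0266
finger_force: 61.0
```

Emit:
nudge_tcp(
  ticks=[
    {"trans": [0.0005, 0, -0.001]},
    {},
  ],
)

```text
t: 15.95
tool_pos: [0.607, -0.137, 0.0523]
eef_rot: [[0.97, 0.242, -0.001], [0.242, -0.97, 0.003], [-0.0, -0.003, -1.0]]
wrist_force: [10.8, 4.1, -27.1]
opening: 0.0267
finger_force: 61.3
```

Emit:
nudge_tcp(
  ticks=[
    {"trans": [0.0005, 0, -0.001]},
    {},
  ],
)

```text
t: 16.2
tool_pos: [0.607, -0.137, 0.0525]
eef_rot: [[0.97, 0.242, -0.002], [0.242, -0.97, 0.003], [-0.001, -0.004, -1.0]]
wrist_force: [12.6, 3.6, -32.4]
opening: 0.0267
finger_force: 61.6
```

Emit:
nudge_tcp(
  ticks=[
    {"trans": [0.0015, 0, 0]},
    {},
  ],
)

```text
t: 16.45
tool_pos: [0.6069, -0.137, 0.0524]
eef_rot: [[0.97, 0.242, -0.005], [0.242, -0.97, 0.003], [-0.005, -0.004, -1.0]]
wrist_force: [4.7, 3.5, -27.1]
opening: 0.0267
finger_force: 62.4
```

Emit:
nudge_tcp(
  ticks=[
    {"trans": [0, 0, -0.001]},
    {},
  ],
)

```text
t: 16.7
tool_pos: [0.607, -0.137, 0.0526]
eef_rot: [[0.97, 0.242, -0.005], [0.242, -0.97, 0.003], [-0.004, -0.004, -1.0]]
wrist_force: [7.7, 4.3, -34.9]
opening: 0.0265
finger_force: 61.9
```

Run:
```python
from h import *
s=bot.observe();print(s['ft_torque'],s['tool_pos'],s['joint_positions'])
w=bot.grab_frame('wrist');cv2.imwrite('pics/w5.png',w['pixels'][:,:,::-1])
```

```text
[ 0.44441991 -1.56875908  0.09557249] [ 0.60698879 -0.13700334  0.05264503] [ 0.6213155   0.52622022 -0.61697594  1.59998833  0.32477391  1.12606892
 -1.4008898 ]
```

View pics/w5.png

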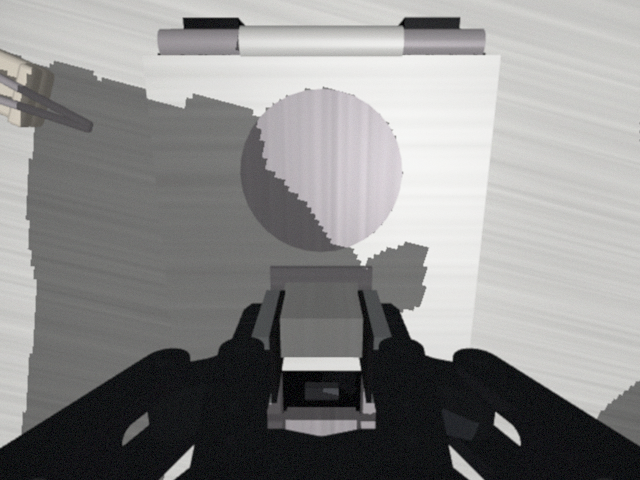

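The tab sits squarely between the pads and the lid is clear of the carriage. The commanded height limits how far the lid can jump to about 8 mm at the tab. I'll keep raising it gently and relieve the x load.

Emit:
nudge_tcp(
  ticks=[
    {"trans": [0.001, 0, 0]},
    {},
  ],
)

```text
t: 17.0
tool_pos: [0.6069, -0.137, 0.0526]
eef_rot: [[0.97, 0.242, -0.008], [0.242, -0.97, 0.003], [-0.007, -0.004, -1.0]]
wrist_force: [2.4, 2.9, -31.3]
opening: 0.0267
finger_force: 62.6
```

Emit:
nudge_tcp(
  ticks=[
    {"trans": [0, 0, -0.0007]},
    {},
    {},
  ],
)

```text
t: 17.38
tool_pos: [0.6069, -0.137, 0.0527]
eef_rot: [[0.97, 0.242, -0.007], [0.242, -0.97, 0.003], [-0.007, -0.005, -1.0]]
wrist_force: [5.4, 2.9, -36.4]
opening: 0.0265
finger_force: 61.8
```

```bash
python3 -c "
from bench import bot
s=bot.observe();print(s['ft_torque'],s['wrist_force'])"
```

```text
[ 0.32531554 -1.0517278   0.11453259] [  5.39345634   2.87492824 -36.40990292]
```

Emit:
nudge_tcp(
  ticks=[
    {"trans": [0.0007, 0, -0.0007]},
    {},
  ],
)

```text
t: 17.62
tool_pos: [0.6069, -0.137, 0.0529]
eef_rot: [[0.97, 0.242, -0.009], [0.242, -0.97, 0.003], [-0.008, -0.005, -1.0]]
wrist_force: [4.9, 2.6, -39.2]
opening: 0.0269
finger_force: 61.7
```

Emit:
nudge_tcp(
  ticks=[
    {"trans": [0.0003, 0, -0.0007]},
    {},
    {},
  ],
)

```text
t: 18.0
tool_pos: [0.6069, -0.1369, 0.0529]
eef_rot: [[0.97, 0.242, -0.01], [0.242, -0.97, 0.003], [-0.009, -0.005, -1.0]]
wrist_force: [6.4, 1.9, -42.2]
opening: 0.0265
finger_force: 62.0
```

Run:
```python
from h import *
s=bot.observe();print(s['ft_torque'],s['wrist_force'])
f=bot.grab_frame('top')
for n in ('clamp_knob','hold_down'):
    for d in bot.search_frame(n,'top')[:1]: print(n,np.round(d['point'],3),round(d['conf'],2))
g=bot.grab_frame('scene')
a=cv2.resize(g['pixels'][130:260,210:350],None,fx=4,fy=4,interpolation=cv2.INTER_CUBIC)
cv2.imwrite('pics/s6.png',a[:,:,::-1])
```

```text
[ 0.14298047 -1.0248811   0.09100927] [  6.37766124   1.85140136 -42.18678508]
clamp_knob [ 0.5   -0.162  0.111] 0.68
hold_down [ 0.505 -0.153  0.074] 0.59
```

View pics/s6.png

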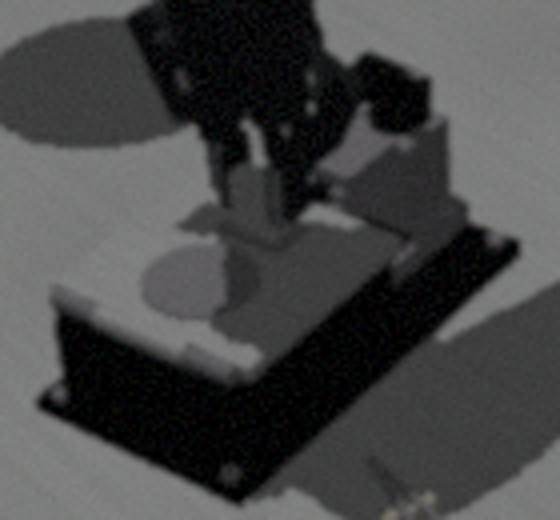

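The carriage and tongue are well clear, and the pads hold the tab. The load is carried by the seal plus the pads' resistance to pivoting. I'll lean the pull backward along the arc (+x), which helps it open, and continue.

Emit:
nudge_tcp(
  ticks=[
    {"trans": [0.002, 0, 0]},
    {},
  ],
)

```text
t: 18.45
tool_pos: [0.6068, -0.137, 0.0529]
eef_rot: [[0.97, 0.241, -0.014], [0.241, -0.97, 0.002], [-0.013, -0.006, -1.0]]
wrist_force: [-5.8, 1.7, -33.9]
opening: 0.0265
finger_force: 63.1
```

Emit:
nudge_tcp(
  ticks=[
    {"trans": [0.002, 0, -0.0005]},
    {},
  ],
)

```text
t: 18.7
tool_pos: [0.6067, -0.137, 0.0529]
eef_rot: [[0.97, 0.241, -0.018], [0.241, -0.971, 0.002], [-0.018, -0.006, -1.0]]
wrist_force: [-15.2, 1.6, -29.8]
opening: 0.0264
finger_force: 63.6
```

```bash
python3 -c "
from bench import bot
s=bot.observe();print(s['ft_torque'],s['wrist_force'])"
```

```text
[-0.04183487  3.01561851  0.13571862] [-15.22692399   1.63448632 -29.77227887]
```

Emit:
nudge_tcp(
  ticks=[
    {},
    {},
    {},
  ],
)

```text
t: 19.08
tool_pos: [0.6067, -0.137, 0.0529]
eef_rot: [[0.97, 0.241, -0.018], [0.241, -0.971, 0.002], [-0.017, -0.006, -1.0]]
wrist_force: [-15.0, 1.3, -30.4]
opening: 0.0266
finger_force: 63.6
```

Emit:
nudge_tcp(
  ticks=[
    {"trans": [-0.001, 0, -0.001]},
    {"trans": [0, 0, -0.001]},
    {},
  ],
)

```text
t: 19.45
tool_pos: [0.61, -0.1363, 0.059]
eef_rot: [[0.97, 0.241, -0.009], [0.241, -0.97, 0.002], [-0.009, -0.004, -1.0]]
wrist_force: [-12.9, 3.3, -6.1]
opening: 0.0265
finger_force: 65.5
```

Emit:
nudge_tcp(
  ticks=[
    {"trans": [-0.001, 0, -0.001]},
    {},
    {},
  ],
)

```text
t: 19.82
tool_pos: [0.6113, -0.136, 0.0613]
eef_rot: [[0.97, 0.242, -0.004], [0.242, -0.97, 0.002], [-0.004, -0.003, -1.0]]
wrist_force: [-3.5, 7.0, -9.4]
opening: 0.0263
finger_force: 64.8
```

```bash
python3 -c "
from bench import bot
s=bot.observe();print(s['ft_torque'],s['wrist_force'],s['tool_pos'])"
```

```text
[ 1.09628379  1.29770429 -0.19136273] [-3.48751055  7.02831717 -9.39254935] [ 0.61132884 -0.1360317   0.06133263]
```

The seal broke under control, and the lid is now about 10 mm up at the tab. I'll measure the lid angle from the lid's right edge in the wrist image, using w5 as the shut reference.

Create ang.py:
```python
from h import *
from scipy.optimize import least_squares
s=bot.observe();w=bot.grab_frame('wrist');K=w['K']
a=cv2.imread('pics/w5.png')[:,:,::-1];b=w['pixels'];cv2.imwrite('pics/now.png',b[:,:,::-1])
s5=dict(tool_pos=np.array([.60699,-.13700,.05264]),eef_rot=np.array([[.97,.242,-.005],[.242,-.97,.003],[-.004,-.004,-1.]]))
def edge(im):
    g=cv2.GaussianBlur(im.mean(2),(5,5),0);o=[]
    for r in range(90,330,8):
        d=g[r,455:560]-g[r,460:565];c=d.argmax();o.append((r,455+c+2.5,d[c]))
    return np.array(o)
ea,eb=edge(a),edge(b)
P5,P=wpose(w,s5),wpose(w,s)
v0=np.array([.6402694,-.1334329,.242])
def col(v,th,Pm,rows):
    x=np.linspace(-.128,-.004,40);c,si=np.cos(th),np.sin(th)
    L=np.c_[x*c+.004*si+.062,np.full(40,-.062),.066-x*si+.004*c]
    cc,ss=np.cos(v[2]),np.sin(v[2]);L=L@np.array([[cc,ss,0],[-ss,cc,0],[0,0,1]])+[v[0],v[1],0]
    q=np.array([proj(w,p,Pm) for p in L]);i=q[:,1].argsort();return np.interp(rows,q[i,1],q[i,0])
ga,gb=ea[ea[:,2]>6],eb[eb[:,2]>6]
f5=least_squares(lambda u:col([v0[0],v0[1]+u[0],v0[2]+u[1]],0,P5,ga[:,0])-ga[:,1],[0,0],loss='soft_l1')
v=[v0[0],v0[1]+f5.x[0],v0[2]+f5.x[1]];print(f5.x,len(ga),np.abs(f5.fun).max())
f=least_squares(lambda u:col(v,u[0],P,gb[:,0])-gb[:,1],[.08],loss='soft_l1')
r=lambda u:col([v[0],v[1]+u[1],v[2]],u[0],P,gb[:,0])-gb[:,1]
h=least_squares(r,[.08,0],loss='soft_l1',x_scale=[.1,.01])
print('theta',f.x,np.abs(f.fun).mean(),'with shift',h.x,len(gb),'front mm',f.x*130)
```

```bash
python3 ang.py
```

```text
[0.004164   0.00827196] 30 0.5892523420295674
theta [0.08874475] 0.27387741450790676 with shift [9.20635324e-02 8.82666667e-05] 30 front mm [11.5368172]
```

The measured opening is about 0.09 rad, or 11.6 mm at the front edge, with a tight fit (0.3 px). That leaves about 2.4 mm to lift at the tab.

Emit:
nudge_tcp(
  ticks=[
    {"trans": [0.0003, 0, -0.001]},
    {"trans": [0.0003, 0, -0.001]},
    {"trans": [0, 0, -0.0004]},
    {},
    {},
  ],
)

```text
t: 20.5
tool_pos: [0.6123, -0.1357, 0.0632]
eef_rot: [[0.97, 0.242, -0.004], [0.242, -0.97, 0.002], [-0.003, -0.003, -1.0]]
wrist_force: [0.7, 5.2, -16.7]
opening: 0.0263
finger_force: 63.7
```

```bash
python3 ang.py
```

```text
[0.00416371 0.00827255] 30 0.5892523384251263
theta [0.10248801] 0.3108130212140414 with shift [0.10898832 0.00017298] 30 front mm [13.32344094]
```

Emit:
nudge_tcp(
  ticks=[
    {"trans": [0.0008, 0, -0.001]},
    {"trans": [0, 0, -0.0004]},
    {},
    {},
    {},
  ],
)

```text
t: 21.18
tool_pos: [0.6127, -0.1356, 0.0641]
eef_rot: [[0.97, 0.242, -0.004], [0.242, -0.97, 0.002], [-0.004, -0.003, -1.0]]
wrist_force: [0.1, 5.1, -18.9]
opening: 0.0266
finger_force: 63.2
```

```bash
python3 ang.py
```

```text
[0.00416331 0.00827231] 30 0.5892523373309473
theta [0.11400051] 0.2607809526031531 with shift [1.16856692e-01 7.50889928e-05] 30 front mm [14.82006588]
```

The front edge is 14.8 to 15.2 mm up. I'll check it holds steady, confirm the carriage and bystanders are where they should be, then hand in.

Emit:
nudge_tcp(
  ticks=[
    {},
    {},
    {},
    {},
  ],
)

```text
t: 21.72
tool_pos: [0.6127, -0.1356, 0.0642]
eef_rot: [[0.97, 0.242, -0.004], [0.242, -0.97, 0.002], [-0.004, -0.003, -1.0]]
wrist_force: [0.5, 5.9, -19.0]
opening: 0.0264
finger_force: 63.2
```

```bash
python3 ang.py
```

Run:
```python
from h import *
bot.grab_frame('top')
for n in ('clamp_knob','hold_down','puck','tweezers_rest','spacer'):
    for d in bot.search_frame(n,'top')[:1]: print(n,np.round(d['point'],3),round(d['conf'],2))
print(bot.job_done())
```

```text
[0.00416331 0.00827231] 30 0.5892523417450661
theta [0.11429592] 0.2831650695416807 with shift [1.17306574e-01 8.01442139e-05] 29 front mm [14.85846968]
hold_down [ 0.504 -0.152  0.076] 0.87
tweezers_rest [0.654 0.052 0.016] 0.55
spacer [ 0.771 -0.039  0.02 ] 0.87
the job is handed in; nothing more can be done
None
```

I handed the job in at about 22 s: knob loose (about 1.49 rad), carriage at its back stop, seal broken and the gripper still holding the lid about 15 mm up at the front edge. The spacer and tweezers rest had not moved, but the final check missed the puck; the seal also took a pull of about 40 N, above the expected 22 N.

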